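Line up the regulators by size

ROBOT

A 6-joint arm with a two-finger parallel gripper is mounted at the origin on the work surface. World frame = base frame: x ahead of the robot, y to its left, z up, the work surface at z = 0. Lengths are in m, angles in rad, forces in N, time in s.
With the tool pointing down it reaches from about 0.3 to 0.875 m from the base axis. Payload 6.4 kg.
Tool frame: the origin (TCP) lies at the very end of the fingers, on their centre line; the grasp point (between the pads) lies 19 mm behind it; z points along the fingers, y is the line along which they close (so a half turn about z gives the same grasp; the last joint's range is limited). The gripper opens to 85 mm and grips with 20 to 120 N. Pads are 22 mm wide; open, the fingers measure 114 mm over their backs; the gripper's body (76 mm by 85 mm) begins 54 mm behind the grasp point. The pads swing forward as they close: fully open they stand 13 mm farther back than shut.
Start: joints at [0.938, 0.181, 1.607, -0, 1.354, -0.206], TCP at [0.238, 0.523, 0.231] pointing down, gripper open.
Joint ranges: [-2.99, 2.99], [-0.89, 2.07], [0.3, 2.58], [-1.14, 4.28], [0, 2.63], [-3.12, 3.12]. Speed limits (rad/s): [2.57, 2.57, 3.01, 3.14, 3.14, 3.14].

INTERFACE

Orientations are given as a unit quaternion [w, x, y, z].
In Python, from bench import ctrl gives the robot as it stands.
- The arm moves only by the tool jog_arm, never from a script. Its argument "series" is a list that holds one entry, the list of rows, each a list of 7 numbers: the shift along the tool's x, y, z in mm, then the turn, a rotation vector about the tool's x, y, z in rad, then the finger opening in mm, from 0 to 85.4. In form: [[[tx, ty, tz, rx, ry, rz, gripper], ...]]. A call has exactly 10 rows; each row shifts and turns the commanded pose from where the row before left it, along the tool's axes as they then stand; what a row does not reach is not made up. A row lasts 1/10 s, in which the tool goes at most 50 mm and 8.59 degrees, less where a joint would pass 70% of its speed; a pose out of reach is approached as far as the arm can. A call with a gripper value outside its range is refused whole. The fingers move at their own pace and stop on an object; the grip force is fixed at half the most. Time passes only in rows, so rows that do not move let the fingers close, or fill a call up. It gives the time, the measured TCP pose, the force, the opening and the grip force at its end, in the units of the state.
- ctrl.get_obs(): the state, without advancing time (a new reading comes with each control period).
- ctrl.camera(name): name is "scene" or "top" or "wrist"; returns a dict with "frame" (384x512x3 uint8, blue, green, red), "z_map" (384x512 float32, m along the optical axis (not along the pixel's ray), 0 where there is no reading), "fx", "fy", "cx", "cy" (pixels), "xyz" and "rotation" of the camera in the world. Camera axes: x right, y down, z forward; pixel columns grow to the right and rows downward; lengths in m; the calibration is good to about 2 mm. A picture is of the moment at which its call begins.
- ctrl.hand_in(): hands the job in; it is judged then, once.
The state is a dict: "time_s": time; "q": joint angles; "dq": joint speeds; "joint_efforts": joint torques, N m; "eef_pos": TCP position; "eef_rot": TCP orientation; "wrist_force": force on the tool from outside, world axes, zero at the start; "torque": the same for the moment, N m; "opening": opening from 0.0 (shut) to 1.0 (fully open); "grasp_force": force on a finger pad.
Only numpy, scipy, OpenCV 4.12 (cv2) and the standard library are available. Lean on these libraries where they do the work, as an engineer would, in place of code of your own. Each camera call takes 0.05 s, during which the arm holds its last target. There are 200 camera calls.

TASK

Take the four gas regulators that stand loose on the bench (not those in the yellow tote) and stand them upright on the round marks of the white strip, one centred on each mark, in order of size: the smallest on the mark next to the red block, growing to the largest at the grey-block end. Leave the jar standing where it is.

Things in the scene. Friction and masses are not known exactly. Their poses are not given: they have to be found in the camera images.
- reg_small: The smallest of four gas regulators: a bright square block 28 x 28 mm, 26 mm tall, with an upright round grey cap, 24 mm in diameter and 30 mm long, centred on top; 56 mm tall in all, 80 g. A brass spout (8 mm thick, 10 mm long, 12 mm up) sticks out of the block's -x side. Origin: centre of the underside, on the cap's axis; z up. Stands loose at any yaw; grip the cap from above.
- reg_medium: The second smallest of four gas regulators: a bright square block 34 x 34 mm, 30 mm tall, with an upright round grey cap, 30 mm in diameter and 40 mm long, centred on top; 70 mm tall in all, 130 g. A brass spout (8 mm thick, 10 mm long, 12 mm up) sticks out of the block's -x side. Origin: centre of the underside, on the cap's axis; z up. Stands loose at any yaw; grip the cap from above.
- reg_large: The second largest of four gas regulators: a bright square block 40 x 40 mm, 34 mm tall, with an upright round grey cap, 36 mm in diameter and 50 mm long, centred on top; 84 mm tall in all, 210 g. A brass spout (8 mm thick, 10 mm long, 12 mm up) sticks out of the block's -x side. Origin: centre of the underside, on the cap's axis; z up. Stands loose at any yaw; grip the cap from above.
- reg_xlarge: The largest of four gas regulators: a bright square block 46 x 46 mm, 38 mm tall, with an upright round grey cap, 42 mm in diameter and 60 mm long, centred on top; 98 mm tall in all, 320 g. A brass spout (8 mm thick, 10 mm long, 12 mm up) sticks out of the block's -x side. Origin: centre of the underside, on the cap's axis; z up. Stands loose at any yaw; grip the cap from above.
- mark_a: Black round mark with a grey middle, one end of the row of four; the discs are about 82 mm apart, not quite evenly nor quite in line. A fixed disc 60 mm in diameter, 3 mm thick, on the white strip (80 x 460 mm, 10 mm thick, fixed on the bench). Origin: centre of the disc's underside; its top is 3 mm above that, 13 mm above the bench. z up, y along the strip from mark_a to mark_d.
- mark_b: Black round mark with a grey middle, the second in the row, between mark_a and mark_c. A fixed disc 60 mm in diameter, 3 mm thick, on the white strip (80 x 460 mm, 10 mm thick, fixed on the bench). Origin: centre of the disc's underside; its top is 3 mm above that, 13 mm above the bench. z up, y along the strip from mark_a to mark_d.
- mark_c: Black round mark with a grey middle, the third in the row, between mark_b and mark_d. A fixed disc 60 mm in diameter, 3 mm thick, on the white strip (80 x 460 mm, 10 mm thick, fixed on the bench). Origin: centre of the disc's underside; its top is 3 mm above that, 13 mm above the bench. z up, y along the strip from mark_a to mark_d.
- mark_d: Black round mark with a grey middle, the other end of the row, beyond mark_c. A fixed disc 60 mm in diameter, 3 mm thick, on the white strip (80 x 460 mm, 10 mm thick, fixed on the bench). Origin: centre of the disc's underside; its top is 3 mm above that, 13 mm above the bench. z up, y along the strip from mark_a to mark_d.
- red_block: Red block 60 x 22 mm, 12 mm high, fixed across one end of the white strip, about 87 mm beyond the end mark there (next to mark_a or next to mark_d, it varies); a grey block of the same size is at the other end. Origin: centre of its underside.
- jar: Plain round whitish jar with a white lid and no spout, 50 mm in diameter, 75 mm tall, about 150 g, standing loose among the regulators. Origin: centre of the underside. To be left where it is.

How it is judged:
At the end, for the whole second after the job is handed in: Each regulator stands upright (within 0.12 rad) and at rest on its own mark, its axis within 12 mm of the mark's centre and its underside on the disc (less than 4 mm above it): in order of size along the strip, smallest next to the red block (((horizontal distance between red_block and mark_a below 0.14 m and horizontal distance between reg_small and mark_a below 0.012 m and z of reg_small in the frame of mark_a between 0 and 0.007 m and horizontal distance between reg_medium and mark_b below 0.012 m and z of reg_medium in the frame of mark_b between 0 and 0.007 m and horizontal distance between reg_large and mark_c below 0.012 m and z of reg_large in the frame of mark_c between 0 and 0.007 m and horizontal distance between reg_xlarge and mark_d below 0.012 m and z of reg_xlarge in the frame of mark_d between 0 and 0.007 m) or (horizontal distance between red_block and mark_d below 0.14 m and horizontal distance between reg_small and mark_d below 0.012 m and z of reg_small in the frame of mark_d between 0 and 0.007 m and horizontal distance between reg_medium and mark_c below 0.012 m and z of reg_medium in the frame of mark_c between 0 and 0.007 m and horizontal distance between reg_large and mark_b below 0.012 m and z of reg_large in the frame of mark_b between 0 and 0.007 m and horizontal distance between reg_xlarge and mark_a below 0.012 m and z of reg_xlarge in the frame of mark_a between 0 and 0.007 m)) and angle between each of reg_small, reg_medium, reg_large, reg_xlarge's own z axis and vertical below 0.12 rad and linear speed of each of reg_small, reg_medium, reg_large, reg_xlarge below 0.02 m/s and angular speed of each of reg_small, reg_medium, reg_large, reg_xlarge below 0.2 rad/s); the robot touches nothing.
It fails at once if the jar is moved by more than 25 mm or tipped by more than 0.4 rad (distance of jar from where it was at the start of the episode above 0.025 m or angle between jar's own z axis and vertical above 0.4 rad).
It also fails if it takes over 106 s, if anything falls off the work surface, if the arm or the gripper's body presses on something with over 40 N, if the wrist force passes 120 N, or if a joint passes its speed limit or range.

## Working session

There is one attempt and no reset: what is moved stays moved. The work goes in short steps, Python scripts to look and compute and a tool call to move; the robot and the scene stay as the last step left them, time stands still between calls to the robot, and variables do not carry over. Pictures are saved under pics/ and viewed, at most 14 in all, crops included, and the job is handed in when it is done.

Besides the shell and the picture viewer there is one more tool, called after "Emit:" as name(argument=value, ...) on one line, values as JSON. jog_arm: Moves the arm, as the interface text tells. Its arguments: {"type":"object","properties":{"series":{"type":"array"}},"required":["series"]}

```bash
mkdir -p pics; ls; python3 - <<'E'
from bench import ctrl
import cv2,pickle
o=ctrl.get_obs();print(o)
d={}
for n in("top","scene"):
    c=ctrl.camera(n);d[n]=c;cv2.imwrite(f"pics/{n}0.png",c["frame"]);print(n,c["fx"],c["fy"],c["cx"],c["cy"],c["xyz"],c["rotation"])
pickle.dump(d,open("d0.pkl","wb"))
E
```

```text
pics
{'time_s': 0.0, 'q': array([ 9.37709251e-01,  1.81576182e-01,  1.60804381e+00, -6.78940108e-06,
        1.35379888e+00, -2.06302551e-01]), 'dq': array([-7.58985590e-05, -2.60687476e-04,  1.33737568e-03,  9.76102262e-05,
        1.13222673e-04,  1.13419935e-03]), 'joint_efforts': array([-1.55224247e-03, -4.44860137e+01, -3.51341736e+01, -3.92022430e-04,
        8.74133839e-03,  1.05968951e-05]), 'eef_pos': array([0.23765957, 0.52295668, 0.2303471 ]), 'eef_rot': array([-3.69048701e-04,  2.11775626e-01,  9.77317886e-01, -8.35214337e-04]), 'wrist_force': array([-0.04768698,  0.51270703,  0.19509516]), 'torque': array([ 0.05909206,  0.00871232, -0.03172355]), 'grasp_force': 0.0, 'opening': 0.9972547993740809}
top 437.18476812392083 437.18476812392083 248.1848021266368 189.87194119706447 [0.42604212 0.01667164 1.20436168] [ 0.04669345 -0.69573223  0.71561551 -0.04087577]
scene 356.91879738709025 356.91879738709025 258.99595539370074 187.32588394372812 [ 0.95486491 -0.48074512  0.52473365] [-0.41048003  0.85097806  0.29342771 -0.14574867]
```

View pics/top0.png

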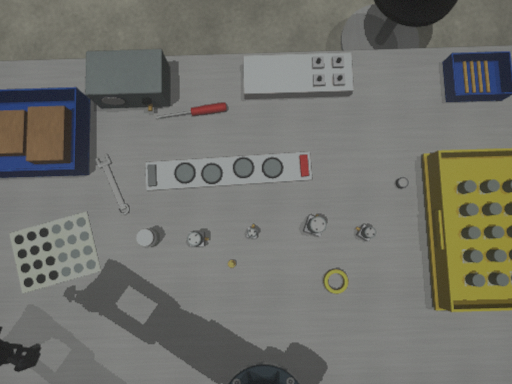

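View pics/scene0.png

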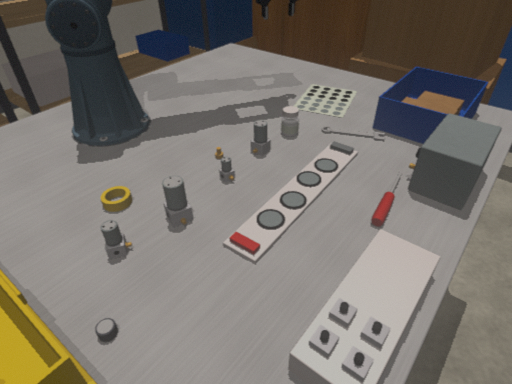

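The top view shows the strip at row ~170, with marks at columns 185, 212, 243 and 272, the red block at (304,165) and the grey block at (152,175). The regulators are at (196,239), (252,231), (316,224) and (367,231), and the jar is at (148,238). The scene view agrees: the 316 one is the biggest and the 252 one the smallest.

```bash
cat > h.py <<'E'
import numpy as np,cv2
from scipy.spatial.transform import Rotation as R
def rot(c):
    r=np.asarray(c["rotation"]); return r if r.shape==(3,3) else R.from_quat(r,scalar_first=True).as_matrix()
def cloud(c):
    v,u=np.mgrid[:384,:512];z=c["z_map"].astype(float)
    p=np.dstack([(u-c["cx"])/c["fx"]*z,(v-c["cy"])/c["fy"]*z,z])
    P=p@rot(c).T+c["xyz"];P[z==0]=np.nan;return P
def cast(c,uv,h):
    d=rot(c)@np.array([(uv[0]-c["cx"])/c["fx"],(uv[1]-c["cy"])/c["fy"],1]);o=np.array(c["xyz"]);return o+d*(h-o[2])/d[2]
def objs(c,lo=.03,tall=.045,box=(.2,.7,-.4,.4)):
    """tall things: (n, top height, xyz of top from depth, px)"""
    P=cloud(c);Z=P[...,2]
    m=((Z>lo)&(Z<.14)&(P[...,0]>box[0])&(P[...,0]<box[1])&(P[...,1]>box[2])&(P[...,1]<box[3])).astype(np.uint8)
    n,l,s,_=cv2.connectedComponentsWithStats(m);out=[]
    for i in range(1,n):
        if s[i,4]<15: continue
        k=l==i;h=np.percentile(Z[k],90)
        t=k&(Z>h-.006);vv,uu=np.nonzero(t)
        if h>tall: 
            (cu,cv_),r=cv2.minEnclosingCircle(np.c_[uu,vv].astype(np.float32))
            out.append((t.sum(),h,cast(c,(uu.mean(),vv.mean()),h)[:2],cast(c,(cu,cv_),h)[:2],(uu.mean(),vv.mean()),r))
    return out
def marks(c,h=.013,box=None,thr=75):
    g=cv2.cvtColor(c["frame"],cv2.COLOR_BGR2GRAY);m=(g<thr).astype(np.uint8)
    out=[]
    for k in cv2.findContours(m,cv2.RETR_EXTERNAL,cv2.CHAIN_APPROX_NONE)[0]:
        if len(k)<20: continue
        (u,v),ax,_=cv2.fitEllipse(k)
        if min(ax)<.75*max(ax) or (box and not(box[0]<u<box[1] and box[2]<v<box[3])): continue
        out.append(((u,v),ax,cast(c,(u,v),h)[:2]))
    return out
E
python3 - <<'E'
import pickle,numpy as np;np.set_printoptions(precision=4,suppress=True)
from h import *
c=pickle.load(open("d0.pkl","rb"))["top"]
for o in objs(c):print(o)
for o in marks(c,box=(150,310,140,200)):print(o)
print(cast(c,(304,165),.012),cast(c,(152,175),.012))
P=cloud(c);print("bench z",P[210,100],P[280,200],"strip",P[166,228],"mark",P[168,243])
E
```

```text
(np.int64(206), np.float64(0.10114774024308608), array([ 0.4724, -0.1496]), array([ 0.4723, -0.1495]), (np.float64(318.1407766990291), np.float64(223.873786407767)), 8.182811737060547)
(np.int64(99), np.float64(0.07246883031590587), array([ 0.45  , -0.2863]), array([ 0.4503, -0.2867]), (np.float64(370.0808080808081), np.float64(231.6161616161616)), 5.791687965393066)
(np.int64(227), np.float64(0.0777030602522143), array([0.4525, 0.2928]), array([0.4524, 0.293 ]), (np.float64(144.8281938325991), np.float64(236.87224669603523)), 8.75385570526123)
(np.int64(62), np.float64(0.05876896630619242), array([0.4579, 0.0177]), array([0.4579, 0.0178]), (np.float64(251.83870967741936), np.float64(231.96774193548387)), 4.386444091796875)
(np.int64(147), np.float64(0.0866238624825733), array([0.4452, 0.1657]), array([0.4452, 0.1653]), (np.float64(193.79591836734693), np.float64(238.3265306122449)), 6.986539840698242)
((211.47561645507812, 173.3173065185547), (19.385839462280273, 19.665929794311523), array([0.6235, 0.1245]))
((184.50411987304688, 172.53817749023438), (19.41908836364746, 19.742387771606445), array([0.6279, 0.1991]))
((271.8355712890625, 167.43299865722656), (19.44756317138672, 19.87821388244629), array([ 0.6351, -0.0426]))
((242.8937530517578, 167.30093383789062), (19.488239288330078, 19.697223663330078), array([0.6378, 0.0373]))
[ 0.6395 -0.1317  0.012 ] [0.6238 0.2893 0.012 ]
bench z [0.5318 0.4361 0.0006] [0.334  0.1618 0.0003] strip [0.6431 0.0785 0.011 ] mark [0.6357 0.0371 0.0141]
```

Emit:
jog_arm(series=[[[0, 0, 0, 0, 0, 0.143, 85], [0, 0, 0, 0, 0, 0.143, 85], [0, 0, 0, 0, 0, 0.143, 85], [0, 0, 0, 0, 0, 0.143, 85], [0, 0, 0, 0, 0, 0.143, 85], [0, 0, 0, 0, 0, 0.143, 85], [0, 0, 0, 0, 0, 0.143, 85], [0, 0, 0, 0, 0, 0.143, 85], [-30, 17, 0, 0, 0, 0, 85], [-30, 17, 0, 0, 0, 0, 85]]])

```text
time_s: 1.1
eef_pos: [0.2717, 0.4629, 0.2306]
eef_rot: [0.0, 0.706, 0.708, -0.001]
wrist_force: [0.7, 0.0, -0.4]
opening: 0.998
grasp_force: 0.0
```

Emit:
jog_arm(series=[[[-35, 20, 0, 0, 0, 0, 85], [-35, 20, 0, 0, 0, 0, 85], [-35, 20, 0, 0, 0, 0, 85], [-35, 20, 0, 0, 0, 0, 85], [-35, 20, 0, 0, 0, 0, 85], [-35, 20, 0, 0, 0, 0, 85], [-35, 20, 0, 0, 0, 0, 85], [-35, 20, 0, 0, 0, 0, 85], [-18, 12, 0, 0, 0, 0, 85], [0, 0, 0, 0, 0, 0, 85]]])

```text
time_s: 2.1
eef_pos: [0.4452, 0.1631, 0.231]
eef_rot: [0.0, 0.709, 0.706, -0.0]
wrist_force: [-0.4, -0.1, -0.6]
opening: 0.997
grasp_force: 0.0
```

```bash
python3 - <<'E'
from bench import ctrl
from h import *
np.set_printoptions(precision=4,suppress=True)
o=ctrl.get_obs();print(o["eef_pos"],R.from_quat(o["eef_rot"],scalar_first=True).as_matrix(),o["q"],o["time_s"])
c=ctrl.camera("wrist");cv2.imwrite("pics/w1.png",c["frame"]);print(c["xyz"],rot(c))
for x in objs(c):print(x)
for x in marks(c):print(x)
E
```

```text
[0.4452 0.1631 0.231 ] [[ 0.004   1.     -0.0001]
 [ 1.     -0.004  -0.0006]
 [-0.0006 -0.0001 -1.    ]] [ 0.1006 -0.0499  1.8519 -0.0006  1.3398  0.1047] 2.1
[0.4454 0.2401 0.3744] [[ 1.     -0.0044 -0.0008]
 [-0.0044 -0.9525 -0.3044]
 [ 0.0006  0.3044 -0.9526]]
(np.int64(2054), np.float64(0.07672049561131383), array([0.4514, 0.2897]), array([0.4514, 0.2927]), (np.float64(260.99805258033103), np.float64(19.138266796494644)), 29.15485954284668)
(np.int64(1234), np.float64(0.08566572172397299), array([0.4443, 0.1672]), array([0.4443, 0.1672]), (np.float64(252.96839546191248), np.float64(170.60210696920583)), 19.893722534179688)
(np.int64(354), np.float64(0.0573537593429738), array([0.4566, 0.0202]), array([0.4566, 0.0203]), (np.float64(264.9378531073446), np.float64(294.0310734463277)), 10.770570755004883)
((264.3209228515625, 283.1446533203125), (21.511573791503906, 23.719316482543945), array([0.4573, 0.0051]))
((266.7167663574219, 276.8630065917969), (27.202205657958984, 35.2133903503418), array([0.4602, 0.014 ]))
((196.49107360839844, 228.0435791015625), (19.43238067626953, 20.609275817871094), array([0.3774, 0.0798]))
((411.3294982910156, 190.35203552246094), (46.49873352050781, 53.59952926635742), array([0.6229, 0.125 ]))
((253.76531982421875, 167.0728759765625), (36.40668487548828, 45.691471099853516), array([0.4449, 0.1529]))
((424.68182373046875, 123.82599639892578), (50.82482147216797, 59.2550048828125), array([0.6269, 0.1992]))
```

View pics/w1.png

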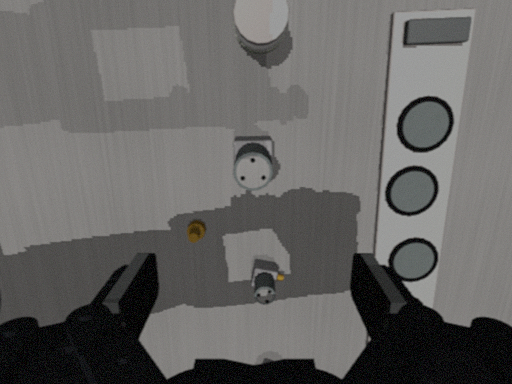

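The wrist view shows the large regulator's cap at (253,171), midway between the fingers. The jar is at (261,20), the small regulator at (265,294) and the marks are on the right. It agrees with the top view to about 2 mm.

Emit:
jog_arm(series=[[[3, 0, 30, 0, 0, 0, 85], [0, 0, 40, 0, 0, 0, 85], [0, 0, 40, 0, 0, 0, 85], [0, 0, 40, 0, 0, 0, 85], [0, 0, 25, 0, 0, 0, 85], [0, 0, 16, 0, 0, 0, 85], [0, 0, 0, 0, 0, 0, 85], [0, 0, 0, 0, 0, 0, 20], [0, 0, 0, 0, 0, 0, 20], [0, 0, 0, 0, 0, 0, 20]]])

```text
time_s: 3.15
eef_pos: [0.445, 0.1688, 0.0416]
eef_rot: [0.001, 0.707, 0.707, 0.001]
wrist_force: [0.1, -0.4, 1.1]
opening: 0.506
grasp_force: 0.0
```

Emit:
jog_arm(series=[[[0, 0, 0, 0, 0, 0, 20], [0, 0, 0, 0, 0, 0, 20], [0, 0, 0, 0, 0, 0, 20], [0, 0, 0, 0, 0, 0, 20], [0, 0, -10, 0, 0, 0, 20], [0, 0, -20, 0, 0, 0, 20], [0, 0, -30, 0, 0, 0, 20], [0, 0, -30, 0, 0, 0, 20], [0, 0, -10, 0, 0, 0, 20], [0, 0, 0, 0, 0, 0, 20]]])

```text
time_s: 4.15
eef_pos: [0.4453, 0.1686, 0.1421]
eef_rot: [0.001, 0.707, 0.707, 0.002]
wrist_force: [0.5, 0.3, -2.8]
opening: 0.406
grasp_force: 60.0
```

Emit:
jog_arm(series=[[[-8, 20, 0, 0, 0, 0, 20], [-9, 34, 0, 0, 0, 0, 20], [-9, 36, 0, 0, 0, 0, 20], [-8, 36, 0, 0, 0, 0, 20], [-8, 34, 0, 0, 0, 0, 20], [0, 18, 0, 0, 0, 0, 20], [0, 0, 20, 0, 0, 0, 20], [0, 0, 25, 0, 0, 0, 20], [0, 0, 20, 0, 0, 0, 20], [0, 0, 0, 0, 0, 0, 20]]])

```text
time_s: 5.15
eef_pos: [0.6176, 0.1262, 0.0692]
eef_rot: [-0.004, 0.707, 0.707, -0.004]
wrist_force: [-1.0, -0.3, -2.9]
opening: 0.407
grasp_force: 60.4
```

```bash
cat > chk.py <<'E'
import sys
from bench import ctrl
from h import *
np.set_printoptions(precision=4,suppress=True)
o=ctrl.get_obs();print(o["eef_pos"],R.from_quat(o["eef_rot"],scalar_first=True).as_matrix()[:,:2].T,o["time_s"],o["wrist_force"])
for n in sys.argv[1:]:
    c=ctrl.camera(n);print(n)
    for x in objs(c):print(x[:4],x[5])
E
python3 chk.py wrist
```

```text
[0.6176 0.1262 0.0692] [[ 0.0003  1.     -0.0002]
 [ 0.9999 -0.0003 -0.0106]] 5.15 [-1.0033 -0.3109 -2.8929]
wrist
(np.int64(7345), np.float64(0.13348819535462392), array([0.6165, 0.1327]), array([0.6195, 0.1311])) 212.5212860107422
```

Emit:
jog_arm(series=[[[0, 3, 0, 0, 0, 0, 20], [0, 2, 0, 0, 0, 0, 20], [0, 0, 5, 0, 0, 0, 20], [0, 0, 4, 0, 0, 0, 20], [0, 0, 2, 0, 0, 0, 20], [0, 0, 1, 0, 0, 0, 20], [0, 0, 1, 0, 0, 0, 20], [0, 0, 0, 0, 0, 0, 20], [0, 0, 0, 0, 0, 0, 20], [0, 0, 0, 0, 0, 0, 20]]])

```text
time_s: 6.2
eef_pos: [0.6271, 0.1264, 0.0624]
eef_rot: [0.0, 0.707, 0.707, 0.0]
wrist_force: [-1.1, 0.0, -2.5]
opening: 0.41
grasp_force: 60.4
```

Emit:
jog_arm(series=[[[0, -4, 0, 0, 0, 0, 20], [0, 0, 3, 0, 0, 0, 20], [0, 0, 2, 0, 0, 0, 20], [0, 0, 1, 0, 0, 0, 20], [0, 0, 1, 0, 0, 0, 20], [0, 0, 0, 0, 0, 0, 20], [0, 0, 0, 0, 0, 0, 20], [0, 0, 0, 0, 0, 0, 20], [0, 0, 0, 0, 0, 0, 20], [0, 0, 0, 0, 0, 0, 20]]])

```text
time_s: 7.2
eef_pos: [0.6231, 0.1264, 0.0554]
eef_rot: [0.0, 0.707, 0.707, 0.0]
wrist_force: [0.4, 0.3, -2.1]
opening: 0.407
grasp_force: 60.4
```

Emit:
jog_arm(series=[[[0, 0, 1, 0, 0, 0, 20], [0, 0, 0, 0, 0, 0, 20], [0, 0, 0, 0, 0, 0, 50], [0, 0, 0, 0, 0, 0, 85], [0, 0, 0, 0, 0, 0, 85], [0, 0, 0, 0, 0, 0, 85], [0, 0, 0, 0, 0, 0, 85], [0, 0, -15, 0, 0, 0, 85], [0, 0, -30, 0, 0, 0, 85], [0, 0, -40, 0, 0, 0, 85]]])

```text
time_s: 8.2
eef_pos: [0.6216, 0.1264, 0.1392]
eef_rot: [-0.001, 0.707, 0.707, -0.001]
wrist_force: [0.7, 0.0, -0.1]
opening: 0.993
grasp_force: 0.0
```

Emit:
jog_arm(series=[[[0, 0, -40, 0, 0, 0, 85], [0, -20, -20, 0, 0, 0, 85], [-35, -28, 0, 0, 0, 0, 85], [-40, -20, 0, 0, 0, 0, 85], [-40, -20, 0, 0, 0, 0, 85], [-40, -20, 0, 0, 0, 0, 85], [-40, -20, 0, 0, 0, 0, 85], [-40, -20, 0, 0, 0, 0, 85], [-39, 0, 0, 0, 0, 0, 85], [0, 0, 0, 0, 0, 0, 85]]])

```text
time_s: 9.2
eef_pos: [0.475, -0.152, 0.201]
eef_rot: [0.002, 0.709, 0.705, -0.0]
wrist_force: [0.7, 1.0, 0.3]
opening: 0.997
grasp_force: 0.0
```

```bash
python3 chk.py top wrist
```

```text
[ 0.475 -0.152  0.201] [[ 0.005   1.     -0.0029]
 [ 1.     -0.005   0.0024]] 9.2 [0.6567 1.0478 0.2832]
top
(np.int64(144), np.float64(0.0998277039236433), array([0.6236, 0.1231]), array([0.6234, 0.1232])) 6.909167766571045
(np.int64(64), np.float64(0.0585928307027038), array([0.4579, 0.0179]), array([0.4579, 0.0178])) 4.386444091796875
(np.int64(235), np.float64(0.07759936993197636), array([0.4525, 0.2929]), array([0.4532, 0.2934])) 8.785959243774414
wrist
(np.int64(2225), np.float64(0.09962962004177758), array([ 0.4713, -0.1484]), array([ 0.4713, -0.1486])) 26.93069839477539
(np.int64(694), np.float64(0.07118343294727464), array([ 0.4493, -0.2846]), array([ 0.4494, -0.2844])) 15.382506370544434
```

Emit:
jog_arm(series=[[[-1, -3, 20, 0, 0, 0, 85], [0, 0, 40, 0, 0, 0, 85], [0, 0, 40, 0, 0, 0, 85], [0, 0, 30, 0, 0, 0, 85], [0, 0, 15, 0, 0, 0, 85], [0, 0, 8, 0, 0, 0, 85], [0, 0, 0, 0, 0, 0, 85], [0, 0, 0, 0, 0, 0, 20], [0, 0, 0, 0, 0, 0, 20], [0, 0, 0, 0, 0, 0, 20]]])

```text
time_s: 10.3
eef_pos: [0.4727, -0.1489, 0.0474]
eef_rot: [0.001, 0.707, 0.707, 0.0]
wrist_force: [-3.5, -0.9, 3.8]
opening: 0.514
grasp_force: 2.0
```

Emit:
jog_arm(series=[[[0, 0, 0, 0, 0, 0, 20], [0, 0, 0, 0, 0, 0, 20], [0, 0, 0, 0, 0, 0, 20], [0, 0, -10, 0, 0, 0, 20], [0, 0, -25, 0, 0, 0, 20], [0, 0, -35, 0, 0, 0, 20], [0, 0, -35, 0, 0, 0, 20], [0, 0, -25, 0, 0, 0, 20], [0, 0, -10, 0, 0, 0, 20], [0, 0, 0, 0, 0, 0, 20]]])

```text
time_s: 11.3
eef_pos: [0.4727, -0.149, 0.1878]
eef_rot: [0.002, 0.707, 0.707, 0.0]
wrist_force: [0.5, 0.6, -3.4]
opening: 0.479
grasp_force: 60.8
```

Emit:
jog_arm(series=[[[20, 9, 0, 0, 0, 0, 20], [40, 18, 0, 0, 0, 0, 20], [40, 18, 0, 0, 0, 0, 20], [40, 18, 0, 0, 0, 0, 20], [40, 18, 0, 0, 0, 0, 20], [40, 18, 0, 0, 0, 0, 20], [40, 18, 0, 0, 0, 0, 20], [40, 18, 0, 0, 0, 0, 20], [30, 13, 0, 0, 0, 0, 20], [18, 7, 0, 0, 0, 0, 20]]])

```text
time_s: 12.3
eef_pos: [0.6261, 0.202, 0.183]
eef_rot: [-0.001, 0.706, 0.708, -0.001]
wrist_force: [-0.2, -1.3, -2.3]
opening: 0.486
grasp_force: 61.0
```

Emit:
jog_arm(series=[[[0, 0, 0, 0, 0, 0, 20], [0, 0, 15, 0, 0, 0, 20], [0, 0, 30, 0, 0, 0, 20], [0, 0, 30, 0, 0, 0, 20], [0, 0, 25, 0, 0, 0, 20], [0, 0, 15, 0, 0, 0, 20], [0, 0, 3, 0, 0, 0, 20], [0, 0, 0, 0, 0, 0, 20], [0, 0, 0, 0, 0, 0, 20], [0, 0, 0, 0, 0, 0, 20]]])

```text
time_s: 13.3
eef_pos: [0.6283, 0.1995, 0.0701]
eef_rot: [0.001, 0.707, 0.707, 0.001]
wrist_force: [0.5, -0.4, -2.7]
opening: 0.48
grasp_force: 61.2
```

Emit:
jog_arm(series=[[[0, 0, 4, 0, 0, 0, 20], [0, 0, 3, 0, 0, 0, 20], [0, 0, 1, 0, 0, 0, 20], [0, 0, 1, 0, 0, 0, 20], [0, 0, 0, 0, 0, 0, 20], [0, 0, 0, 0, 0, 0, 20], [0, 0, 0, 0, 0, 0, 20], [0, 0, 0, 0, 0, 0, 20], [0, 0, 0, 0, 0, 0, 20], [0, 0, 0, 0, 0, 0, 20]]])

```text
time_s: 14.3
eef_pos: [0.627, 0.1996, 0.0606]
eef_rot: [0.0, 0.707, 0.707, -0.0]
wrist_force: [-3.7, -0.6, 6.1]
opening: 0.477
grasp_force: 61.9
```

Emit:
jog_arm(series=[[[0, 0, 0.5, 0, 0, 0, 20], [0, 0, 0, 0, 0, 0, 20], [0, 0, 0, 0, 0, 0, 55], [0, 0, 0, 0, 0, 0, 85], [0, 0, 0, 0, 0, 0, 85], [0, 0, 0, 0, 0, 0, 85], [0, 0, 0, 0, 0, 0, 85], [0, 0, -15, 0, 0, 0, 85], [0, 0, -30, 0, 0, 0, 85], [0, 0, -40, 0, 0, 0, 85]]])

```text
time_s: 15.3
eef_pos: [0.6256, 0.1992, 0.1435]
eef_rot: [-0.001, 0.707, 0.707, -0.002]
wrist_force: [0.5, -0.3, -0.2]
opening: 0.996
grasp_force: 0.0
```

Emit:
jog_arm(series=[[[0, 0, -40, 0, 0, 0, 85], [-10, -10, -10, 0, 0, 0, 85], [-20, -20, 0, 0, 0, 0, 85], [-30, -28, 0, 0, 0, 0, 85], [-30, -28, 0, 0, 0, 0, 85], [-30, -28, 0, 0, 0, 0, 85], [-30, -28, 0, 0, 0, 0, 85], [-20, -20, 0, 0, 0, 0, 85], [-10, -9, 0, 0, 0, 0, 85], [0, 0, 0, 0, 0, 0, 85]]])

```text
time_s: 16.3
eef_pos: [0.4559, 0.0186, 0.1948]
eef_rot: [0.001, 0.708, 0.706, 0.0]
wrist_force: [0.1, 1.0, 0.3]
opening: 0.994
grasp_force: 0.0
```

```bash
python3 chk.py top wrist
```

```text
[0.4559 0.0186 0.1948] [[ 0.002   1.     -0.0004]
 [ 1.     -0.002   0.0018]] 16.3 [0.1197 1.0329 0.272 ]
top
(np.int64(206), np.float64(0.1137605123448012), array([0.6269, 0.1974]), array([0.6266, 0.1975])) 8.159464836120605
(np.int64(142), np.float64(0.09955698699340698), array([0.6235, 0.1233]), array([0.6238, 0.1234])) 6.816770076751709
(np.int64(98), np.float64(0.07339904896386411), array([ 0.4501, -0.2863]), array([ 0.4502, -0.2871])) 5.700977325439453
(np.int64(223), np.float64(0.07793475212698016), array([0.4522, 0.2929]), array([0.4527, 0.2933])) 8.68342113494873
wrist
(np.int64(1821), np.float64(0.09859644864934394), array([0.6155, 0.1226]), array([0.6172, 0.1244])) 31.40481948852539
(np.int64(572), np.float64(0.05775431176992035), array([0.4566, 0.0188]), array([0.4567, 0.0189])) 13.684183120727539
```

Emit:
jog_arm(series=[[[-1, 0, 20, 0, 0, 0, 85], [0, 0, 40, 0, 0, 0, 85], [0, 0, 40, 0, 0, 0, 85], [0, 0, 35, 0, 0, 0, 85], [0, 0, 20, 0, 0, 0, 85], [0, 0, 11, 0, 0, 0, 85], [0, 0, 0, 0, 0, 0, 85], [0, 0, 0, 0, 0, 0, 10], [0, 0, 0, 0, 0, 0, 10], [0, 0, 0, 0, 0, 0, 10]]])

```text
time_s: 17.4
eef_pos: [0.4572, 0.0183, 0.029]
eef_rot: [0.001, 0.707, 0.707, 0.001]
wrist_force: [-0.8, -0.7, -0.3]
opening: 0.514
grasp_force: 0.0
```

Emit:
jog_arm(series=[[[0, 0, 0, 0, 0, 0, 10], [0, 0, 0, 0, 0, 0, 10], [0, 0, 0, 0, 0, 0, 10], [0, 0, 0, 0, 0, 0, 10], [0, 0, -10, 0, 0, 0, 10], [0, 0, -20, 0, 0, 0, 10], [0, 0, -30, 0, 0, 0, 10], [0, 0, -30, 0, 0, 0, 10], [0, 0, -10, 0, 0, 0, 10], [0, 0, 0, 0, 0, 0, 10]]])

```text
time_s: 18.4
eef_pos: [0.4573, 0.0181, 0.1296]
eef_rot: [0.002, 0.707, 0.707, 0.001]
wrist_force: [-0.0, -0.1, -1.8]
opening: 0.26
grasp_force: 58.8
```

Emit:
jog_arm(series=[[[-7, 20, 0, 0, 0, 0, 10], [-12, 35, 0, 0, 0, 0, 10], [-12, 35, 0, 0, 0, 0, 10], [-12, 35, 0, 0, 0, 0, 10], [-12, 35, 0, 0, 0, 0, 10], [-6, 18, 0, 0, 0, 0, 10], [0, 0, 15, 0, 0, 0, 10], [0, 0, 25, 0, 0, 0, 10], [0, 0, 20, 0, 0, 0, 10], [0, 0, 10, 0, 0, 0, 10]]])

```text
time_s: 19.4
eef_pos: [0.6299, -0.0413, 0.0529]
eef_rot: [-0.003, 0.707, 0.707, -0.002]
wrist_force: [-1.1, 0.5, -1.2]
opening: 0.261
grasp_force: 59.0
```

Emit:
jog_arm(series=[[[0, 0, 5, 0, 0, 0, 10], [0, 0, 0, 0, 0, 0, 10], [0, 0, 0, 0, 0, 0, 10], [0, 0, 0, 0, 0, 0, 10], [0, 0, 5, 0, 0, 0, 10], [0, 0, 3, 0, 0, 0, 10], [0, 0, 1, 0, 0, 0, 10], [0, 0, 1, 0, 0, 0, 10], [0, 0, 0, 0, 0, 0, 10], [0, 0, 0, 0, 0, 0, 10]]])

```text
time_s: 20.4
eef_pos: [0.6341, -0.0426, 0.0428]
eef_rot: [0.0, 0.707, 0.707, -0.0]
wrist_force: [0.2, 0.3, -0.8]
opening: 0.257
grasp_force: 59.0
```

Emit:
jog_arm(series=[[[0, 0, 0.5, 0, 0, 0, 10], [0, 0, 0, 0, 0, 0, 10], [0, 0, 0, 0, 0, 0, 50], [0, 0, 0, 0, 0, 0, 85], [0, 0, 0, 0, 0, 0, 85], [0, 0, 0, 0, 0, 0, 85], [0, 0, 0, 0, 0, 0, 85], [0, 0, -15, 0, 0, 0, 85], [0, 0, -30, 0, 0, 0, 85], [0, 0, -40, 0, 0, 0, 85]]])

```text
time_s: 21.4
eef_pos: [0.6326, -0.0422, 0.1272]
eef_rot: [-0.002, 0.707, 0.707, -0.001]
wrist_force: [1.1, 0.6, 1.0]
opening: 0.997
grasp_force: 0.0
```

Emit:
jog_arm(series=[[[0, 0, -40, 0, 0, 0, 85], [-13, -10, -20, 0, 0, 0, 85], [-35, -27, 0, 0, 0, 0, 85], [-35, -27, 0, 0, 0, 0, 85], [-35, -27, 0, 0, 0, 0, 85], [-35, -27, 0, 0, 0, 0, 85], [-35, -27, 0, 0, 0, 0, 85], [-35, -27, 0, 0, 0, 0, 85], [-20, -12, 0, 0, 0, 0, 85], [0, 0, 0, 0, 0, 0, 85]]])

```text
time_s: 22.4
eef_pos: [0.4487, -0.2883, 0.1887]
eef_rot: [0.001, 0.709, 0.706, -0.0]
wrist_force: [0.1, -1.3, 0.6]
opening: 1.001
grasp_force: 0.0
```

```bash
python3 chk.py top wrist
```

```text
[ 0.4487 -0.2883  0.1887] [[ 0.0041  1.     -0.002 ]
 [ 1.     -0.0041  0.0009]] 22.4 [ 0.1145 -1.2811  0.6221]
top
(np.int64(203), np.float64(0.11405096733481299), array([0.6265, 0.1978]), array([0.6264, 0.1976])) 8.158842086791992
(np.int64(63), np.float64(0.07136953750904537), array([ 0.6346, -0.0431]), array([ 0.6345, -0.0431])) 4.386440277099609
(np.int64(145), np.float64(0.0995418184606218), array([0.6236, 0.1234]), array([0.6239, 0.1235])) 6.842682838439941
(np.int64(99), np.float64(0.07264226213045222), array([ 0.4503, -0.2865]), array([ 0.45  , -0.2867])) 5.762315273284912
(np.int64(232), np.float64(0.07763696893813546), array([0.4526, 0.2928]), array([0.4523, 0.2929])) 8.770840644836426
wrist
(np.int64(1026), np.float64(0.07166045742715037), array([ 0.449 , -0.2862]), array([ 0.449 , -0.2862])) 18.2480411529541
```

Emit:
jog_arm(series=[[[0, 0, 20, 0, 0, 0, 85], [0, 0, 40, 0, 0, 0, 85], [0, 0, 40, 0, 0, 0, 85], [0, 0, 30, 0, 0, 0, 85], [0, 0, 14, 0, 0, 0, 85], [0, 0, 7, 0, 0, 0, 85], [0, 0, 0, 0, 0, 0, 85], [0, 0, 0, 0, 0, 0, 15], [0, 0, 0, 0, 0, 0, 15], [0, 0, 0, 0, 0, 0, 15]]])

```text
time_s: 23.5
eef_pos: [0.4507, -0.2862, 0.0375]
eef_rot: [0.001, 0.707, 0.707, -0.0]
wrist_force: [0.6, 0.4, 1.0]
opening: 0.506
grasp_force: 0.0
```

Emit:
jog_arm(series=[[[0, 0, 0, 0, 0, 0, 15], [0, 0, 0, 0, 0, 0, 15], [0, 0, 0, 0, 0, 0, 15], [0, 0, 0, 0, 0, 0, 15], [0, 0, -15, 0, 0, 0, 15], [0, 0, -30, 0, 0, 0, 15], [0, 0, -40, 0, 0, 0, 15], [0, 0, -40, 0, 0, 0, 15], [0, 0, -15, 0, 0, 0, 15], [0, 0, 0, 0, 0, 0, 15]]])

```text
time_s: 24.5
eef_pos: [0.4515, -0.2869, 0.1802]
eef_rot: [0.003, 0.707, 0.707, 0.0]
wrist_force: [0.8, 0.5, -0.8]
opening: 0.332
grasp_force: 59.2
```

Emit:
jog_arm(series=[[[20, 12, 0, 0, 0, 0, 15], [38, 22, 0, 0, 0, 0, 15], [38, 22, 0, 0, 0, 0, 15], [38, 22, 0, 0, 0, 0, 15], [38, 22, 0, 0, 0, 0, 15], [38, 22, 0, 0, 0, 0, 15], [38, 22, 0, 0, 0, 0, 15], [38, 22, 0, 0, 0, 0, 15], [24, 14, 0, 0, 0, 0, 15], [14, 7, 0, 0, 0, 0, 15]]])

```text
time_s: 25.5
eef_pos: [0.6367, 0.0409, 0.1744]
eef_rot: [-0.001, 0.706, 0.708, -0.001]
wrist_force: [0.0, -0.4, 0.2]
opening: 0.334
grasp_force: 59.3
```

Emit:
jog_arm(series=[[[0, 0, 0, 0, 0, 0, 15], [0, 0, 15, 0, 0, 0, 15], [0, 0, 30, 0, 0, 0, 15], [0, 0, 30, 0, 0, 0, 15], [0, 0, 25, 0, 0, 0, 15], [0, 0, 15, 0, 0, 0, 15], [0, 0, 3, 0, 0, 0, 15], [0, 0, 0, 0, 0, 0, 15], [0, 0, 0, 0, 0, 0, 15], [0, 0, 0, 0, 0, 0, 15]]])

```text
time_s: 26.5
eef_pos: [0.6382, 0.0382, 0.06]
eef_rot: [0.001, 0.707, 0.707, 0.001]
wrist_force: [0.1, -0.7, -0.2]
opening: 0.338
grasp_force: 59.3
```

Emit:
jog_arm(series=[[[0, 0, 3, 0, 0, 0, 15], [0, 0, 3, 0, 0, 0, 15], [0, 0, 1, 0, 0, 0, 15], [0, 0, 1, 0, 0, 0, 15], [0, 0, 0.5, 0, 0, 0, 15], [0, 0, 0, 0, 0, 0, 15], [0, 0, 0, 0, 0, 0, 15], [0, 0, 0, 0, 0, 0, 15], [0, 0, 0, 0, 0, 0, 15], [0, 0, 0, 0, 0, 0, 15]]])

```text
time_s: 27.5
eef_pos: [0.6369, 0.0385, 0.0503]
eef_rot: [-0.0, 0.707, 0.707, -0.0]
wrist_force: [-4.4, -0.3, 5.5]
opening: 0.334
grasp_force: 60.0
```

Emit:
jog_arm(series=[[[0, 0, 0.5, 0, 0, 0, 15], [0, 0, 0, 0, 0, 0, 15], [0, 0, 0, 0, 0, 0, 50], [0, 0, 0, 0, 0, 0, 85], [0, 0, 0, 0, 0, 0, 85], [0, 0, 0, 0, 0, 0, 85], [0, 0, 0, 0, 0, 0, 85], [0, 0, -15, 0, 0, 0, 85], [0, 0, -30, 0, 0, 0, 85], [0, 0, -40, 0, 0, 0, 85]]])

```text
time_s: 28.5
eef_pos: [0.6356, 0.0386, 0.1342]
eef_rot: [-0.001, 0.707, 0.707, -0.001]
wrist_force: [0.9, -0.3, -0.3]
opening: 0.996
grasp_force: 0.0
```

Emit:
jog_arm(series=[[[0, 0, -40, 0, 0, 0, 85], [0, 0, -30, 0, 0, 0, 85], [0, -20, 0, 0, 0, 0, 85], [0, -30, 0, 0, 0, 0, 85], [0, -30, 0, 0, 0, 0, 85], [0, -30, 0, 0, 0, 0, 85], [0, -30, 0, 0, 0, 0, 85], [0, -20, 0, 0, 0, 0, 85], [0, 0, 0, 0, 0, 0, 85], [0, 0, 0, 0, 0, 0, 85]]])

```text
time_s: 29.5
eef_pos: [0.4778, 0.0383, 0.2056]
eef_rot: [0.001, 0.707, 0.707, 0.001]
wrist_force: [-0.0, 0.5, 0.3]
opening: 0.994
grasp_force: 0.0
```

```bash
python3 chk.py top; python3 - <<'E'
from bench import ctrl;import cv2
cv2.imwrite("pics/s9.png",ctrl.camera("scene")["frame"])
E
```

```text
[0.4778 0.0383 0.2056] [[ 0.0002  1.     -0.0004]
 [ 1.     -0.0002  0.0027]] 29.5 [-0.0212  0.5072  0.3314]
top
(np.int64(204), np.float64(0.11384732394845161), array([0.6262, 0.1979]), array([0.6266, 0.1975])) 8.13973617553711
(np.int64(97), np.float64(0.08601526722082938), array([0.6368, 0.0369]), array([0.6362, 0.0368])) 5.590270042419434
(np.int64(65), np.float64(0.07115705883889331), array([ 0.6346, -0.0429]), array([ 0.634 , -0.0431])) 4.472236156463623
(np.int64(145), np.float64(0.09982197127011427), array([0.6235, 0.1234]), array([0.6239, 0.1235])) 6.842682838439941
(np.int64(227), np.float64(0.07740827859584647), array([0.4527, 0.2932]), array([0.4524, 0.293 ])) 8.75385570526123
```

View pics/s9.png

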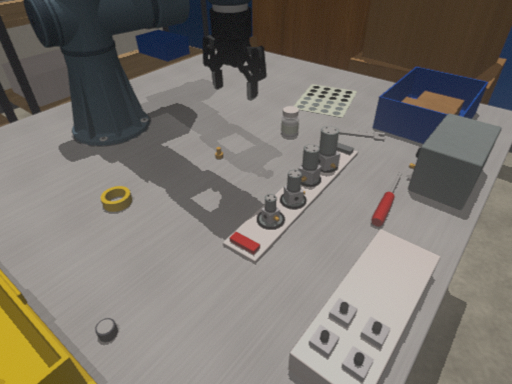

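The scene view shows all four upright on their marks, rising from (270,210) next to the red block to (328,150) at the grey end. The jar at (290,122) hasn't moved, and the measured offsets from the mark centres are about 2 mm or less.

```bash
python3 -c "
from bench import ctrl;print(ctrl.hand_in())"
```

```text
the job is handed in; nothing more can be done
None
```

I stood the four regulators upright on their marks in size order, smallest next to the red block, each within about 2 mm of its mark's centre by the top camera; the jar stayed put, and I handed the job in at about 30 s (the hand-in returned no verdict).

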